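Lay the spatula in its tray and hold the sterilising lamp over it

TASK

Lay the orange-handled spatula flat in the tray compartment with the green liner, blade towards the tray's blue end, and let go of it. Then pick up the white hand-held sterilising lamp by its handle, lift it over the tube rack without touching the rack, and finish while holding it still, level, lamp face down, about 2 cm above the spatula's handle, centred over the green liner and lined up along the compartment, the lamp touching nothing but the gripper. Leave everything else where it is, including the brush and the bracket in the tray.

Things in the scene. Friction and masses are not known exactly. Their poses are not given: they have to be found in the camera images.
- tray: Fixed steel tray, 200 (x) x 154 (y) mm, rim 12 mm above the bench, floor 4 mm thick; origin: centre of its underside. Three open compartments, each 192 mm long (x) and 46 mm wide (y), centred at y = -50, 0, +50 mm, 4 mm walls between; brush and bracket lie in two of them, below the rim. A blue block, 26 mm deep (x), rim-high, runs along its +x end: the blue end.
- liner: Green strip, 188 x 43 x 2 mm, fixed on the floor of the one free tray compartment (which one varies); origin at the centre of its underside, 4 mm above the bench; its top is 6 mm above the bench, 6 mm below the rim. Its x runs along the compartment to the tray's blue end.
- spatula: Loose spatula, 42 to 78 g, lying flat; origin on its underside below the middle of the handle. x points from handle to blade. Fingers are too thick to go down beside the handle in a compartment: grip only the upper part of the handle, so that the fingertips stay above the tray's rim, and open only a little to let go.
- spatula_handle (a point): Centre of the spatula's orange handle, half-way up: a bar 110 mm long (x), 20 mm wide (y), 22 mm high (z), its underside the lowest face. Steel neck and thin flat blade (18 mm wide) go on along +x to 115 mm from this point; the handle's other end is 55 mm from it: 170 mm overall. x points to the blade, z up.
- spatula_tip (a point): Free end of the spatula's steel blade, 115 mm along +x from the handle's centre and 1.5 mm above the spatula's underside.
- lamp: Loose hand-held sterilising lamp, 175 to 325 g, standing lamp face down on the bench; origin at the centre of its underside, z up. A white bar 180 mm long (x), 40 mm wide (y) and 23 mm high with a grey bridge handle over it.
- lamp_handle (a point): Centre of the lamp's grey bridge handle, 60 mm straight above the centre of its underside: a bar 100 mm long (x), 22 mm wide (y), 22 mm high (49 to 71 mm above the underside) on two posts 44 mm either side of the centre, with free space below it. x runs along the lamp, z up; either end of the lamp may point to the blue end.
- rack: Fixed white tube rack, 280 mm long (x), 44 mm wide (y), with a row of capped tubes up to 85 mm above the bench; origin at the centre of its underside. It stands between the tray on one side and the spatula and lamp on the other.
- brush: Flat brush, 155 mm long, 20 mm wide, 8 mm thick, lying in a tray compartment; leave it.
- bracket: Flat aluminium bracket, 120 x 26 x 6 mm, lying in a tray compartment; leave it.
- dishes: Stack of three dishes, 92 mm across, 42 mm high; origin under it. Leave it.
- bottle: Amber bottle, 64 mm across, 130 mm high; origin under it. Leave it.
- tipbox: Blue and white box of pipette tips, 122 x 87 x 64 mm; origin under it. Leave it.
- timer: White bench timer, 60 x 75 x 20 mm; origin under it. Leave it.
- jar: Small jar with a green cap, 56 mm across, 65 mm high; origin under it. Leave it.

How it is judged:
By the outcome, as a careful person would: the job done as asked, in the order asked, and still so for the second after the job is handed in, while the arm keeps its last pose, push and grip.
It also fails if it takes over 61 s, if anything falls off the work surface, if the arm or the gripper's body presses on something with over 40 N, if the wrist force passes 120 N, or if a joint passes its speed limit or range.

ROBOT

A 7-joint arm with a two-finger parallel gripper is mounted at the origin on the work surface. World frame = base frame: x ahead of the robot, y to its left, z up, the work surface at z = 0. Lengths are in mm, angles in rad, forces in N, time in s.
With the tool pointing down it reaches from about 400 to 875 mm from the base axis. Payload 4.4 kg.
Tool frame: the origin (TCP) lies at the very end of the fingers, on their centre line; the grasp point (between the pads) lies ctrl.grip_depth behind it (ctrl.grip_depth is the distance from the TCP to the grasp point, in mm); y points along the fingers, x is the direction in which the jaws open and shut, and the axes are right-handed (so a half turn about y gives the same grasp; the last joint's range is limited). The gripper opens to 85 mm and grips with 20 to 120 N. Pads are 22 mm wide; open, the fingers measure 114 mm over their backs; the gripper's body (76 mm by 85 mm) begins 54 mm behind the grasp point. The pads swing forward as they close: fully open they stand 13 mm farther back than shut.
Start: joints at [-1.23, 0.628, 0.038, 1.517, -0.027, 0.996, -0.02], TCP at [257.165, 596.979, 231.313] pointing down, gripper open.
Joint ranges: [-3.06, 3.06], [-0.37, 2.12], [-1.25, 1.32], [0.18, 2.47], [-1.1, 4.24], [0.23, 1.98], [-2.94, 2.94]. Speed limits (rad/s): [2.57, 2.57, 3.14, 3.14, 3.14, 3.14, 3.14].

INTERFACE

Orientations are given as [roll, pitch, yaw] about the fixed x, y, z axes, in that order (R = Rz(yaw) Ry(pitch) Rx(roll)).
In Python, from cell import ctrl gives the robot as it stands.
- The arm moves only by the tool apply_moves, never from a script. Its argument "motion" is a list of rows, each a list of 5 numbers: the shift along the tool's x, y, z in cm, then the turn about the tool's y in rad, then the finger opening in cm, from 0 to 8.54. In form: [[tx, ty, tz, roll, hand], ...]. A call has 1 to 20 rows; each row is the pose to reach, as a shift and turn from the pose commanded when the call began, along the tool's axes at that moment; what a row does not reach only later rows make up. A row lasts 1/8 s, in which the tool goes at most 62.5 mm and 10.7 degrees, less where a joint would pass 70% of its speed; a pose out of reach is approached as far as the arm can. A call with a gripper value outside its range is refused whole. The fingers move at their own pace and stop on an object; the grip force is fixed at half the most. Time passes only in rows, so rows that repeat a pose let the fingers close. It gives the time, the measured TCP pose, the force and the opening at its end, in the units of the state.
- ctrl.read_state(): the state, without advancing time (a new reading comes with each control period).
- ctrl.get_image(name): name is "scene" or "side" or "wrist"; returns a dict with "image" (384x512x3 uint8, red, green, blue), "vfov" (degrees; the focal length in pixels is half the picture's height over the tangent of half this angle, whatever the lens; pixels are square), "cx", "cy" (the principal point, pixels), "extrinsics" (4x4, takes a point from world to camera coordinates); the wrist camera has in their place "tool_from_camera" (4x4, takes a point from camera to tool coordinates, whose origin is the TCP and whose axes are the tool frame's). Camera axes: x right, y up, looking along -z (the intrinsics and any distortion apply to the point x, -y, -z); pixel columns grow to the right and rows downward; lengths in mm; the calibration is good to about 2 mm. A picture is of the moment at which its call begins: read the wrist's pose just before it. There is no depth.
- ctrl.finish_job(): hands the job in, once; it reports no verdict.
Trained networks look in a picture, given as the dict that the camera call returned (one of the last four; its "shot" number tells which), for a name from the list of things; names that differ only in an ending like _2 or _b are one class to them, and where a whole thing is asked for, a point or a joint stands for the part that bears it (a point fixed in the world has none). Each returns a list of dicts, best first, with "confidence" (0 to 1); they miss things now and then, are a little off and sometimes report something else, mostly with a low value. They report only what shows in the picture. A call takes as long as a camera call.
- ctrl.search_frame(picture, query): "location" ([x, y, z] in mm, in world coordinates, good to about 4 mm: the middle of the surface that is visible of it).
- ctrl.mark_of(picture, query): "location" ([x, y, z] in mm, in world coordinates, good to about 4 mm: a listed point, or the origin of a listed thing).
The state is a dict: "clock": time; "qpos": joint angles; "qd": joint speeds; "tau": joint torques, N m; "eef_pos": TCP position; "tool_rot": TCP orientation; "force": force on the tool from outside, world axes, zero at the start; "torque": the same for the moment, N m; "width": finger opening in mm.
Only numpy, scipy, OpenCV 4.12 (cv2) and the standard library are available. Lean on these libraries where they do the work, as an engineer would, in place of code of your own. Each camera call takes 0.05 s, during which the arm holds its last target.

## Working session

There is one attempt and no reset: what is moved stays moved. The work goes in short steps, Python scripts to look and compute and a tool call to move; the robot and the scene stay as the last step left them, time stands still between calls to the robot, and variables do not carry over. Pictures are saved under pics/ and viewed, and the job is handed in when it is done.

Besides the shell and the picture viewer there is one more tool, called in YAML: its name, and indented under it one key for each argument. apply_moves: Moves the arm, as the interface text tells. Its arguments: {"type":"object","properties":{"motion":{"type":"array","items":{"type":"array","items":{"type":"number"}}}},"required":["motion"]}

```bash
ls; mkdir -p pics
python3 - <<'E'
from cell import ctrl
import cv2
s=ctrl.read_state(); print(s, ctrl.grip_depth)
for n in ["scene","side","wrist"]:
    p=ctrl.get_image(n); cv2.imwrite(f"pics/{n}0.png",p["image"][:,:,::-1])
    print(n,{k:v for k,v in p.items() if k!="image"})
    for q in ["tray","liner","spatula_handle","spatula_tip","lamp","lamp_handle","rack","dishes","bottle"]:
        r=ctrl.mark_of(p,q)
        print(q,[(x["location"],x["confidence"]) for x in r[:2]])
E
```

```text
pics
{'clock': 0.0, 'qpos': array([-1.22979535,  0.62933542,  0.03840262,  1.51837963, -0.0270032 ,
        0.99631632, -0.02000172]), 'qd': array([-0.00087323, -0.00256307, -0.00063819,  0.00120262,  0.00105277,
       -0.00048647, -0.0003193 ]), 'tau': array([-2.24851469e-04, -5.63399184e+01,  1.22633860e+00, -1.93445295e+01,
        1.10831286e-02,  1.03092432e-02, -6.91281965e-07]), 'eef_pos': array([256.88717238, 596.38959478, 230.39160312]), 'tool_rot': array([-1.57079575,  0.00192213,  1.16402344]), 'force': array([-0.2150936 , -0.79012127, -0.36495009]), 'torque': array([-0.04075186, -0.00486172, -0.06627207]), 'width': 85.59269431438132} 18.700000000000003
scene {'vfov': 51.134840099982945, 'cx': 258.1048163849852, 'cy': 189.3819887948096, 'extrinsics': array([[ 4.73498321e-01,  8.80771498e-01,  6.39600415e-03,
        -2.55893275e+02],
       [-5.63311575e-01,  2.97235119e-01,  7.70928890e-01,
         2.84996273e+02],
       [ 6.77111076e-01, -3.68636478e-01,  6.36889109e-01,
        -1.74031730e+03],
       [ 0.00000000e+00,  0.00000000e+00,  0.00000000e+00,
         1.00
[... 1239 characters left out ...]
.4], 0.26)]
dishes [([379.4, 458.2, 0.0], 0.29)]
bottle [([516.4, 473.0, -2.4], 0.81), ([534.0, 203.1, 5.3], 0.56)]
wrist {'vfov': 63.12823180730964, 'cx': 252.6132060329731, 'cy': 193.8361634448208, 'tool_from_camera': array([[ 9.99999284e-01,  1.19063284e-03,  1.18611861e-04,
         2.18788329e-01],
       [-2.14523123e-04,  2.75928961e-01, -9.61178008e-01,
        -1.42863066e+02],
       [-1.17713855e-03,  9.61177294e-01,  2.75929018e-01,
         7.03120948e+01],
       [ 0.00000000e+00,  0.00000000e+00,  0.00000000e+00,
         1.00000000e+00]]), 'shot': 3}
tray []
liner []
spatula_handle []
spatula_tip []
lamp []
lamp_handle []
rack []
dishes []
bottle [([373.3, 461.4, 3.6], 0.32)]
```

View pics/scene0.png

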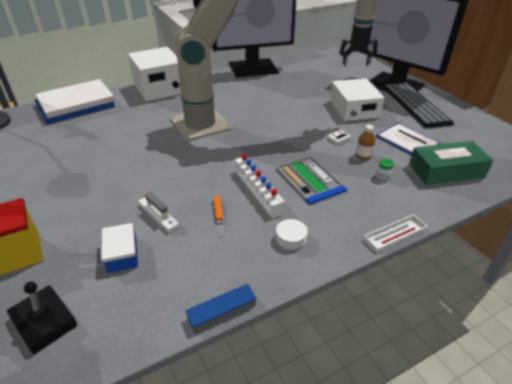

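View pics/side0.png

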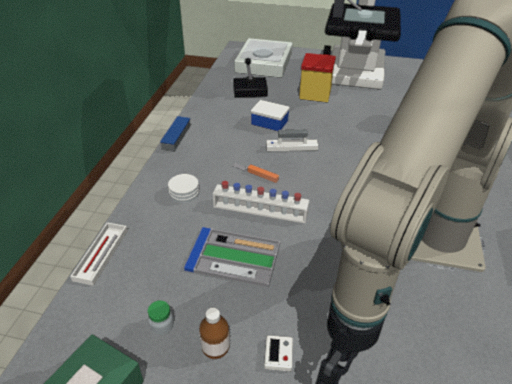

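View pics/wrist0.png

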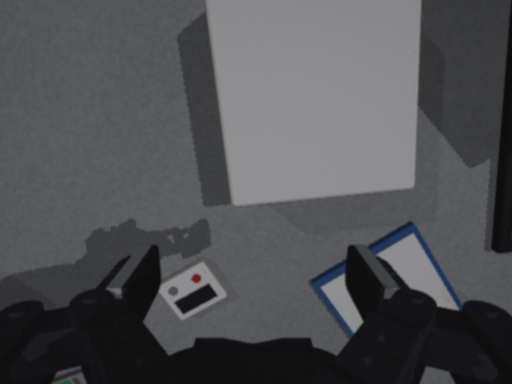

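```bash
cat > h.py <<'E'
from cell import ctrl
import numpy as np, cv2
from scipy.spatial.transform import Rotation as Rn
def cam(p,st=None):
    f=p["image"].shape[0]/2/np.tan(np.radians(p["vfov"])/2)
    K=np.array([[f,0,p["cx"]],[0,f,p["cy"]],[0,0,1]])
    if "extrinsics" in p: E=p["extrinsics"]
    else:
        T=np.eye(4); T[:3,:3]=Rn.from_euler('xyz',st["tool_rot"]).as_matrix(); T[:3,3]=st["eef_pos"]
        E=np.linalg.inv(T@p["tool_from_camera"])
    return K@np.diag([1,-1,-1])@E[:3]
def proj(P,X):
    X=np.atleast_2d(X); u=np.c_[X,np.ones(len(X))]@P.T; return u[:,:2]/u[:,2:]
def top(p,st,z,x0,x1,y0,y1,s=2):
    # rectified top view: columns = x (x0..x1), rows = y (y1 top)
    P=cam(p,st); H=np.c_[P[:,0],P[:,1],P[:,2]*z+P[:,3]]
    A=np.array([[1/s,0,x0],[0,-1/s,y1],[0,0,1.]])
    return cv2.warpPerspective(p["image"],H@A,(int((x1-x0)*s),int((y1-y0)*s)),flags=cv2.INTER_LINEAR|cv2.WARP_INVERSE_MAP)
def save(n,im): cv2.imwrite(f"pics/{n}.png",im[:,:,::-1])
def rect(mask,s,x0,y1):
    cs,_=cv2.findContours(mask.astype(np.uint8),cv2.RETR_EXTERNAL,cv2.CHAIN_APPROX_NONE)
    c=max(cs,key=cv2.contourArea)
    b=cv2.boxPoints(cv2.minAreaRect(c))/s; b=np.c_[x0+b[:,0],y1-b[:,1]]
    e=b[1]-b[0];g=b[2]-b[1]; l=e if np.hypot(*e)>np.hypot(*g) else g
    return b.mean(0).round(1),sorted([np.hypot(*e).round(1),np.hypot(*g).round(1)]),round((np.arctan2(l[1],l[0])+np.pi/2)%np.pi-np.pi/2,4),b.round(1)
E
python3 - <<'E'
from h import *
for n in ["scene","side"]:
    p=ctrl.get_image(n)
    im=top(p,None,6,400,680,100,310,2.5); save(n+"_tray",im)
    im=top(p,None,22,380,720,-420,-100,2.2); save(n+"_sl",im)
    hsv=cv2.cvtColor(top(p,None,6,400,680,100,310,4),cv2.COLOR_RGB2HSV)
    m=(hsv[...,0]>50)&(hsv[...,0]<75)&(hsv[...,1]>120)&(hsv[...,2]>50)
    print(n,"green",rect(m,4,400,310))
    hsv=cv2.cvtColor(top(p,None,18,380,720,-420,-100,4),cv2.COLOR_RGB2HSV)
    m=(hsv[...,0]<18)&(hsv[...,1]>130)&(hsv[...,2]>70)
    print(n,"orange",rect(m,4,380,-100))
E
```

```text
scene green (array([535.8, 207.9], dtype=float32), [np.float32(37.0), np.float32(181.0)], np.float32(-0.008), array([[445.1, 190.2],
       [445.4, 227.2],
       [626.4, 225.7],
       [626.1, 188.7]], dtype=float32))
scene orange (array([ 549.5, -154.9], dtype=float32), [np.float32(21.9), np.float32(117.1)], np.float32(-0.3277), array([[ 490.5, -146.4],
       [ 497.6, -125.7],
       [ 608.4, -163.4],
       [ 601.4, -184.1]], dtype=float32))
side green (array([535.5, 202.5], dtype=float32), [np.float32(35.8), np.float32(185.5)], np.float32(-0.0025), array([[442.7, 184.8],
       [442.8, 220.6],
       [628.3, 220.1],
       [628.2, 184.3]], dtype=float32))
side orange (array([ 546.5, -147.4], dtype=float32), [np.float32(36.0), np.float32(111.4)], np.float32(-0.3178), array([[ 487.9, -147.2],
       [ 499.2, -112.9],
       [ 605. , -147.7],
       [ 593.7, -182. ]], dtype=float32))
```

View pics/scene_sl.png

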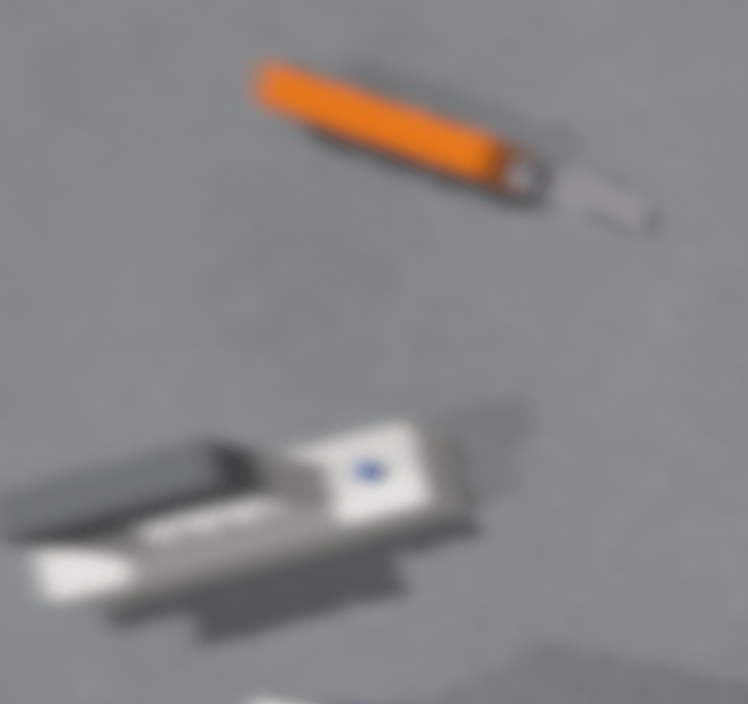

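View pics/side_sl.png

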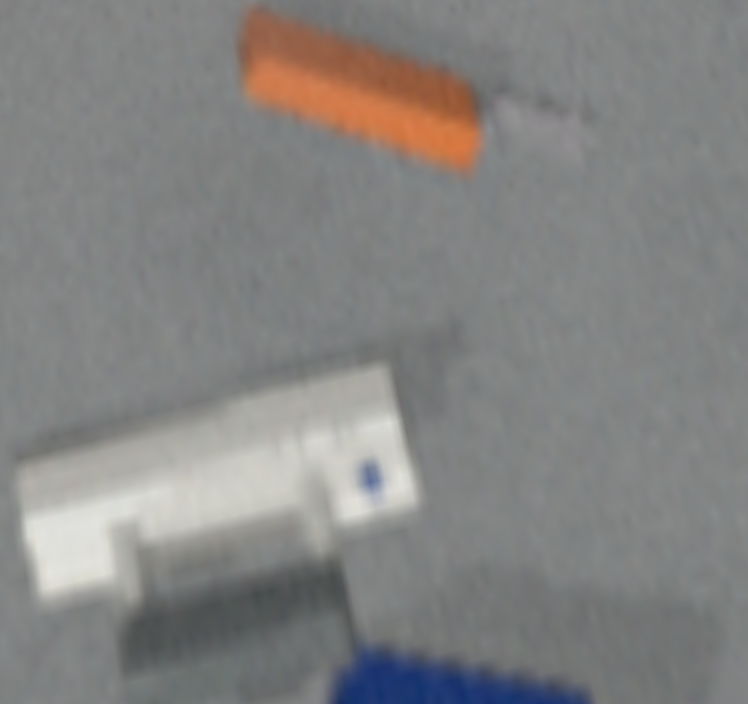

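View pics/side_tray.png

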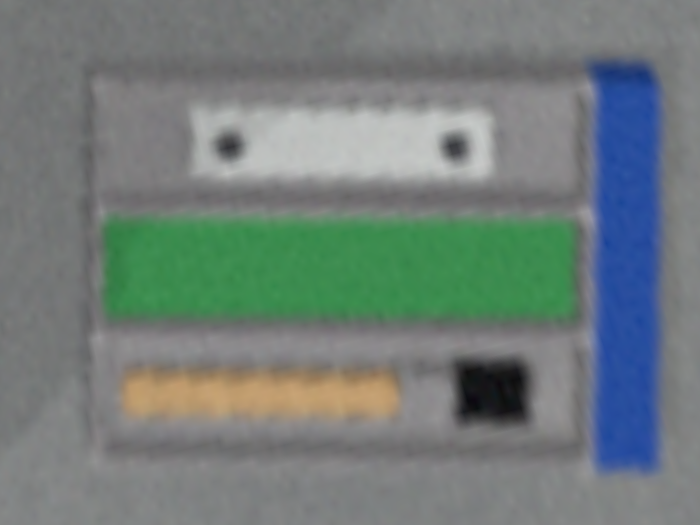

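apply_moves:
  motion:
    - [-5, -1, -7, -0.08, 8.5]
    - [-10, -2, -15, -0.16, 8.5]
    - [-15, -2, -22, -0.24, 8.5]
    - [-20, -2, -30, -0.32, 8.5]
    - [-24, -2, -35, -0.38, 8.5]
    - [-25.9, -2, -37.6, -0.41, 8.5]
    - [-25.9, -2, -37.6, -0.41, 8.5]
    - [-25.9, -2, -37.6, -0.41, 8.5]
    - [-25.9, -2, -37.6, -0.41, 8.5]
    - [-25.9, -2, -37.6, -0.41, 8.5]
    - [-25.9, -2, -37.6, -0.41, 8.5]
    - [-25.9, -2, -37.6, -0.41, 8.5]

```text
clock: 3.1
eef_pos: [499.4, 211.5, 251.3]
tool_rot: [-1.571, -0.0, 1.576]
force: [1.0, 0.2, -0.3]
width: 84.9
```

Run:
```python
from h import *
st=ctrl.read_state(); p=ctrl.get_image("wrist"); print(st["qpos"].round(2),st["clock"],st["eef_pos"],st["tool_rot"])
save("w1",p["image"])
im=top(p,st,6,400,700,80,320,2.5); save("w1_tray",im)
hsv=cv2.cvtColor(top(p,st,6,400,680,100,310,4),cv2.COLOR_RGB2HSV)
m=(hsv[...,0]>50)&(hsv[...,0]<75)&(hsv[...,1]>120)&(hsv[...,2]>50)
print("green",rect(m,4,400,310))
hsv=cv2.cvtColor(top(p,st,12,400,700,80,320,4),cv2.COLOR_RGB2HSV)
m=(hsv[...,0]>100)&(hsv[...,0]<125)&(hsv[...,1]>130)&(hsv[...,2]>40)
print("blue",rect(m,4,400,320))
for q in ["tray","liner","brush","bracket"]:
    print(q,[(x["location"],x["confidence"]) for x in ctrl.mark_of(p,q)[:2]])
```

```text
[-0.42  0.45 -0.05  1.79  0.02  0.9   1.1 ] 3.1 [499.40423326 211.53668968 251.27874856] [-1.57058485e+00 -3.03849081e-04  1.57618108e+00]
green (array([536.1, 203.8], dtype=float32), [np.float32(42.0), np.float32(186.8)], np.float32(-0.0028), array([[442.6, 183. ],
       [442.8, 225. ],
       [629.5, 224.5],
       [629.4, 182.5]], dtype=float32))
blue (array([649.1, 203. ], dtype=float32), [np.float32(24.7), np.float32(153.5)], np.float32(1.5646), array([[636.3, 126.3],
       [637.3, 279.8],
       [662. , 279.6],
       [661. , 126.2]], dtype=float32))
tray [([520.9, 7.2, -0.8], 0.37)]
liner [([540.5, 207.7, 1.7], 0.82)]
brush [([535.3, 151.2, -0.0], 0.9)]
bracket [([536.1, 255.7, 6.9], 0.83)]
```

View pics/w1.png

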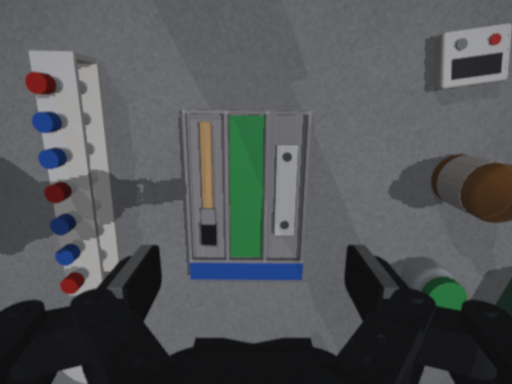

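View pics/w1_tray.png

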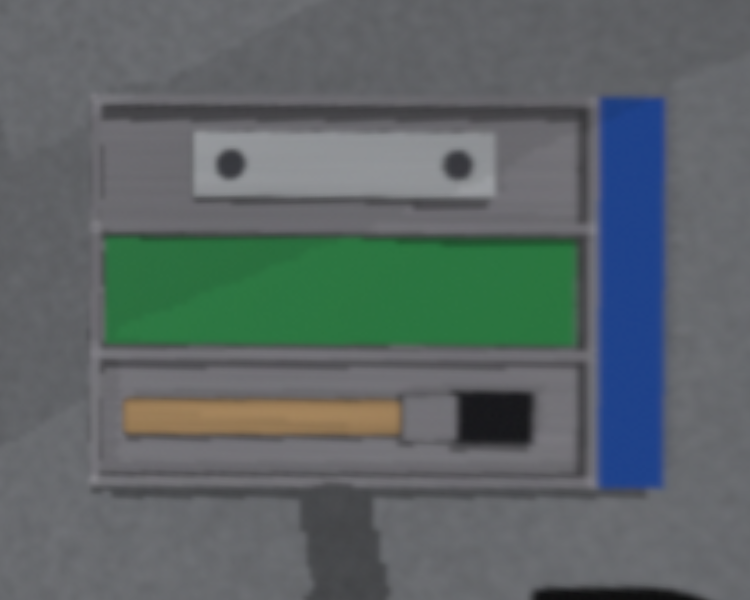

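apply_moves:
  motion:
    - [-6, 0, 0, 0.05, 8.5]
    - [-12, 0, -1, 0.11, 8.5]
    - [-18, 1, -1.7, 0.16, 8.5]
    - [-24, 2, -2, 0.22, 8.5]
    - [-30, 3, -3, 0.28, 8.5]
    - [-34, 4.5, -3.4, 0.33, 8.5]
    - [-36.2, 5.1, -3.4, 0.33, 8.5]
    - [-36.2, 5.1, -3.4, 0.33, 8.5]
    - [-36.2, 5.1, -3.4, 0.33, 8.5]
    - [-36.2, 5.1, -3.4, 0.33, 8.5]

```text
clock: 4.6
eef_pos: [535.6, -149.8, 200.7]
tool_rot: [-1.571, -0.001, 1.247]
force: [-0.1, -0.8, 0.5]
width: 85.0
```

Run:
```python
from h import *
st=ctrl.read_state(); p=ctrl.get_image("wrist"); print(st["qpos"].round(2),st["clock"],st["eef_pos"],st["tool_rot"],np.abs(st["qd"]).max())
save("w2",p["image"])
im=top(p,st,22,400,700,-300,-60,2.5); save("w2_sp",im)
for z in (22,):
  hsv=cv2.cvtColor(top(p,st,z,400,700,-300,-60,4),cv2.COLOR_RGB2HSV)
  m=(hsv[...,0]<18)&(hsv[...,1]>130)&(hsv[...,2]>50)
  print("orange",rect(m,4,400,-60))
for q in ["spatula_handle","spatula_tip","spatula","lamp","lamp_handle"]:
    print(q,[(x["location"],x["confidence"]) for x in ctrl.mark_of(p,q)[:2]])
```

```text
[ 0.17  0.53  0.07  1.82 -0.05  0.79  1.52] 4.6 [ 535.6121847  -149.78782005  200.73500679] [-1.57129944e+00 -9.12115423e-04  1.24651702e+00] 0.00405751086309839
orange (array([ 544.9, -154.8], dtype=float32), [np.float32(19.6), np.float32(109.1)], np.float32(-0.3279), array([[ 490.2, -146.5],
       [ 496.5, -128. ],
       [ 599.7, -163.1],
       [ 593.4, -181.6]], dtype=float32))
spatula_handle [([547.3, -155.3, 14.6], 0.78)]
spatula_tip []
spatula [([547.8, -156.4, 1.2], 0.79)]
lamp [([481.4, -334.5, -0.6], 0.8)]
lamp_handle []
```

View pics/w2.png

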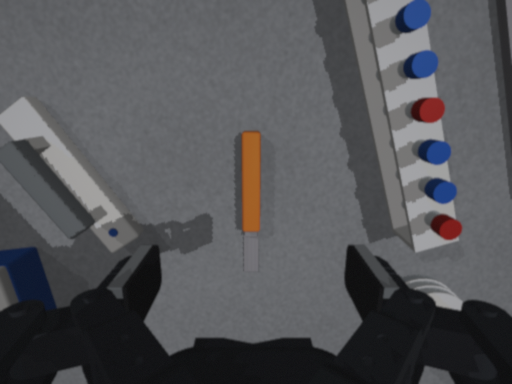

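View pics/w2_sp.png

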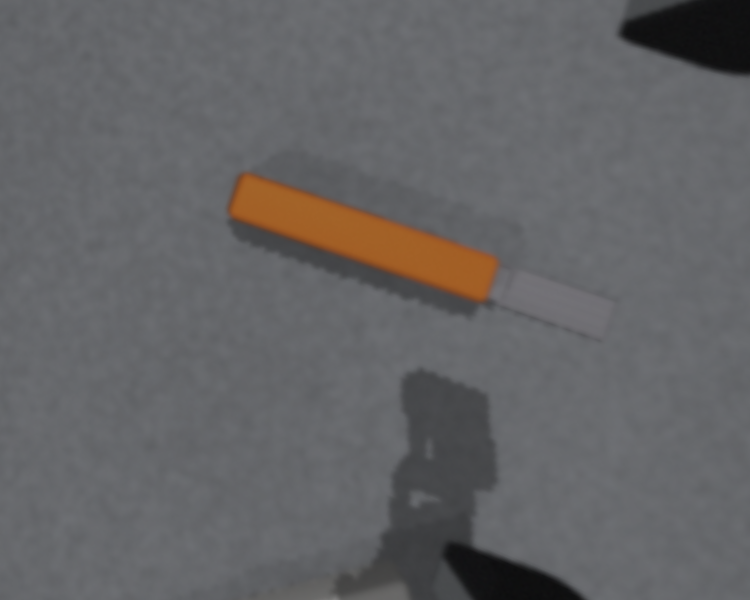

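apply_moves:
  motion:
    - [-0.18, 4, -1.84, 0, 6]
    - [-0.18, 9, -1.84, 0, 6]
    - [-0.18, 14, -1.84, 0, 6]
    - [-0.18, 16.5, -1.84, 0, 6]
    - [-0.18, 18.2, -1.84, 0, 6]
    - [-0.18, 19.15, -1.84, 0, 6]
    - [-0.18, 19.15, -1.84, 0, 6]
    - [-0.18, 19.15, -1.84, 0, 4]
    - [-0.18, 19.15, -1.84, 0, 3]
    - [-0.18, 19.15, -1.84, 0, 1]
    - [-0.18, 19.15, -1.84, 0, 0.5]
    - [-0.18, 19.15, -1.84, 0, 0.5]
    - [-0.18, 19.15, -1.84, 0, 0.5]
    - [-0.18, 19.15, -1.84, 0, 0.5]

```text
clock: 6.65
eef_pos: [552.5, -159.3, 9.8]
tool_rot: [-1.572, -0.0, 1.244]
force: [-0.9, 0.1, 5.7]
width: 18.3
```

Run:
```python
from h import *
st=ctrl.read_state(); p=ctrl.get_image("wrist"); print(st["width"],st["clock"],st["eef_pos"],st["tool_rot"])
save("w3",p["image"])
```

```text
18.341016943381245 6.65 [ 552.51612379 -159.28720336    9.76680015] [-1.57207517e+00 -1.67642192e-04  1.24401404e+00]
```

View pics/w3.png

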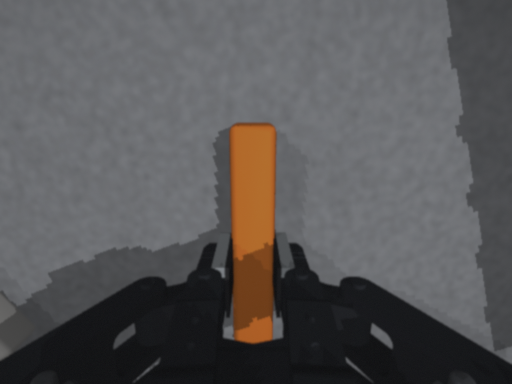

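apply_moves:
  motion:
    - [0, -0.5, 0, 0, 0.5]
    - [0, -2, 0, 0, 0.5]
    - [0, -5, 0, 0, 0.5]
    - [0, -9, 0, 0, 0.5]
    - [0, -13, 0, 0, 0.5]
    - [0, -15, 0, 0, 0.5]
    - [0, -15, 0, 0, 0.5]
    - [0, -15, 0, 0, 0.5]

```text
clock: 7.7
eef_pos: [551.3, -158.9, 158.3]
tool_rot: [-1.57, 0.0, 1.244]
force: [-0.4, -0.2, -0.5]
width: 18.5
```

Run:
```python
from h import *
st=ctrl.read_state(); p=ctrl.get_image("wrist"); print(st["width"],st["clock"],st["eef_pos"],st["tool_rot"])
save("w4",p["image"])
hsv=cv2.cvtColor(top(p,st,st["eef_pos"][2]+12.2,400,700,-300,-60,4),cv2.COLOR_RGB2HSV)
m=(hsv[...,0]<18)&(hsv[...,1]>130)&(hsv[...,2]>30)
print("orange",rect(m,4,400,-60))
p=ctrl.get_image("side"); save("s4",cv2.resize(p["image"][100:240,180:380],None,fx=3,fy=3))
```

```text
18.504225486788773 7.7 [ 551.29745821 -158.9004463   158.27454103] [-1.56950231e+00  2.08249905e-05  1.24407413e+00]
orange (array([ 543.3, -156.1], dtype=float32), [np.float32(20.2), np.float32(108.8)], np.float32(-0.3218), array([[ 488.5, -148.5],
       [ 494.9, -129.4],
       [ 598.1, -163.8],
       [ 591.7, -182.9]], dtype=float32))
```

View pics/w4.png

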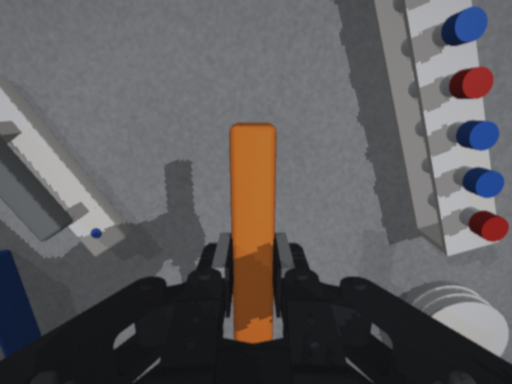

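View pics/s4.png

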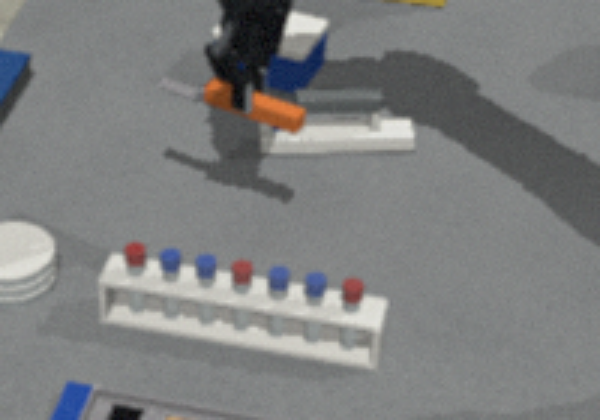

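apply_moves:
  motion:
    - [2, 0, 1, 0, 0.5]
    - [6, 0, 3, -0.05, 0.5]
    - [11, 0, 5, -0.1, 0.5]
    - [16, 0, 7.3, -0.16, 0.5]
    - [21, 0, 9.5, -0.22, 0.5]
    - [26, 0, 12, -0.28, 0.5]
    - [30, 0, 14, -0.32, 0.5]
    - [32.5, 2, 14.9, -0.322, 0.5]
    - [33.2, 5, 15.1, -0.322, 0.5]
    - [33.2, 8, 15.1, -0.322, 0.5]
    - [33.2, 9, 15.1, -0.322, 0.5]
    - [33.2, 9, 15.1, -0.322, 0.5]
    - [33.2, 9, 15.1, -0.322, 0.5]

```text
clock: 9.43
eef_pos: [516.3, 203.8, 69.6]
tool_rot: [-1.572, -0.001, 1.566]
force: [0.5, 0.2, -0.3]
width: 18.4
```

Run:
```python
from h import *
st=ctrl.read_state(); p=ctrl.get_image("wrist"); print(st["width"],st["clock"],st["eef_pos"],st["tool_rot"],np.abs(st["qd"]).max())
save("w5",p["image"])
hsv=cv2.cvtColor(top(p,st,st["eef_pos"][2]+12.2,400,700,80,320,4),cv2.COLOR_RGB2HSV)
m=(hsv[...,0]<18)&(hsv[...,1]>150)&(hsv[...,2]>30)
print("orange",rect(m,4,400,320))
im=top(p,st,6,400,600,100,310,4); save("w5t",cv2.resize(im,None,fx=.7,fy=.7))
hsv=cv2.cvtColor(im,cv2.COLOR_RGB2HSV)
m=(hsv[...,0]>50)&(hsv[...,0]<75)&(hsv[...,1]>120)&(hsv[...,2]>30)
for x in range(445,540,10):
    ys=310-np.where(m[:,int((x-400)*4)])[0]/4
    if len(ys): print(x,ys.min(),ys.max())
```

```text
18.377100858276837 9.425 [516.31188367 203.75780396  69.62816451] [-1.57215904e+00 -5.74368868e-04  1.56553002e+00] 0.009294021266999365
orange (array([508. , 203.9], dtype=float32), [np.float32(19.8), np.float32(108.5)], np.float32(0.0), array([[453.8, 213.8],
       [562.2, 213.8],
       [562.2, 194. ],
       [453.8, 194. ]], dtype=float32))
445 183.0 225.0
455 183.0 225.0
465 183.25 225.0
475 183.25 225.0
485 183.25 224.75
495 183.25 225.0
505 183.0 225.0
515 183.0 224.75
525 183.0 224.75
```

View pics/w5.png

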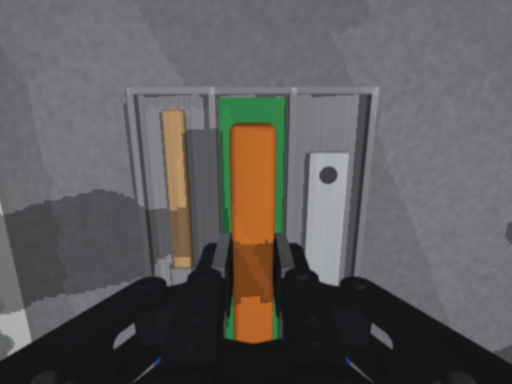

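View pics/w5t.png

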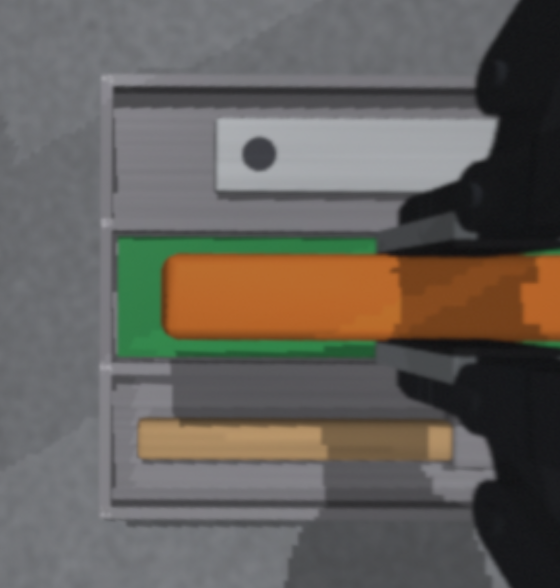

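apply_moves:
  motion:
    - [0, 1, 0.15, 0, 0.5]
    - [0, 2.5, 0.15, 0, 0.5]
    - [0, 4, 0.15, 0, 0.5]
    - [0, 4.8, 0.15, 0, 0.5]
    - [0, 5.1, 0.15, 0, 0.5]
    - [0, 5.3, 0.15, 0, 0.5]
    - [0, 5.3, 0.15, 0, 0.5]
    - [0, 5.3, 0.15, 0, 0.5]

```text
clock: 10.48
eef_pos: [514.3, 203.9, 16.1]
tool_rot: [-1.571, -0.0, 1.566]
force: [0.4, -1.0, 0.6]
width: 18.1
```

Run:
```python
from h import *
st=ctrl.read_state(); p=ctrl.get_image("wrist"); print(st["width"],st["clock"],st["eef_pos"],st["tool_rot"],st["force"],st["torque"])
save("w6",p["image"])
```

```text
18.120197881013873 10.475 [514.34408959 203.86037999  16.10890423] [-1.57146824e+00 -3.34488227e-04  1.56593267e+00] [ 0.35759125 -0.99394751  0.64488852] [-0.00543459 -0.02677577  0.00107227]
```

View pics/w6.png

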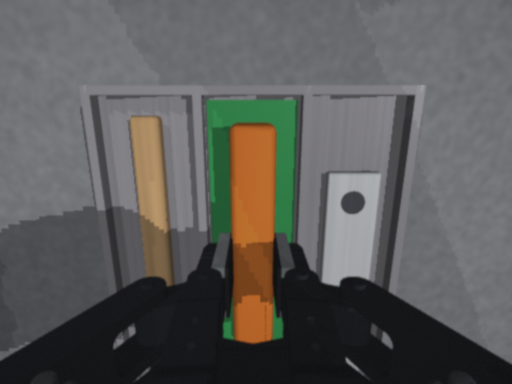

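apply_moves:
  motion:
    - [0, 0.05, 0, 0, 0.5]
    - [0, 0.08, 0, 0, 0.5]
    - [0, 0.08, 0, 0, 0.5]

```text
clock: 10.9
eef_pos: [514.3, 203.8, 15.8]
tool_rot: [-1.571, -0.0, 1.566]
force: [-2.0, -0.2, 6.1]
width: 18.4
```

apply_moves:
  motion:
    - [0, 0, 0, 0, 2.2]
    - [0, 0, 0, 0, 2.6]
    - [0, 0, 0, 0, 2.8]
    - [0, 0, 0, 0, 2.8]
    - [0, -0.5, 0, 0, 2.8]
    - [0, -2, 0, 0, 2.8]
    - [0, -5, 0, 0, 2.8]
    - [0, -9, 0, 0, 4]
    - [0, -14, 0, 0, 8.5]
    - [0, -18, 0, 0, 8.5]
    - [0, -18, 0, 0, 8.5]
    - [0, -18, 0, 0, 8.5]

```text
clock: 12.4
eef_pos: [513.6, 203.6, 195.2]
tool_rot: [-1.571, -0.0, 1.566]
force: [-0.0, 1.0, 0.2]
width: 84.5
```

Run:
```python
from h import *
st=ctrl.read_state(); p=ctrl.get_image("wrist"); print(st["width"],st["clock"],st["eef_pos"],st["tool_rot"],np.abs(st["qd"]).max())
save("w7",p["image"])
hsv=cv2.cvtColor(top(p,st,28,400,700,80,320,4),cv2.COLOR_RGB2HSV)
m=(hsv[...,0]<14)&(hsv[...,1]>170)&(hsv[...,2]>30)
print("orange",rect(m,4,400,320))
for q in ["spatula_handle","spatula_tip","liner","brush","bracket"]:
    print(q,[(x["location"],x["confidence"]) for x in ctrl.mark_of(p,q)[:2]])
p=ctrl.get_image("scene")
for q in ["lamp_handle","lamp","tipbox"]:
    print(q,[(x["location"],x["confidence"]) for x in ctrl.mark_of(p,q)[:2]])
p=ctrl.get_image("side")
for q in ["lamp_handle","lamp","tipbox"]:
    print(q,[(x["location"],x["confidence"]) for x in ctrl.mark_of(p,q)[:2]])
```

```text
84.5348140661885 12.4 [513.590876   203.56016462 195.24651793] [-1.57069753e+00 -1.80174326e-05  1.56602468e+00] 0.02990013978959921
orange (array([506.2, 204.1], dtype=float32), [np.float32(17.8), np.float32(107.0)], np.float32(0.0), array([[452.8, 213. ],
       [559.8, 213. ],
       [559.8, 195.2],
       [452.8, 195.2]], dtype=float32))
spatula_handle [([510.5, 205.3, 18.4], 0.94), ([507.5, 205.5, 7.5], 0.71)]
spatula_tip [([621.6, 201.5, 4.1], 0.67)]
liner [([540.7, 204.1, 0.5], 0.93)]
brush [([537.5, 149.9, 2.9], 0.88)]
bracket []
lamp_handle [([519.5, 6.2, 1.3], 0.31)]
lamp [([657.9, 448.0, -1.1], 0.64), ([479.2, -333.2, 0.6], 0.59)]
tipbox [([592.2, -475.0, 1.6], 0.8), ([379.4, 459.8, 2.0], 0.27)]
lamp_handle [([483.3, -334.3, 63.4], 0.96)]
lamp [([476.9, -334.5, 0.0], 0.59)]
tipbox [([592.5, -480.6, -2.6], 0.76)]
```

View pics/w7.png

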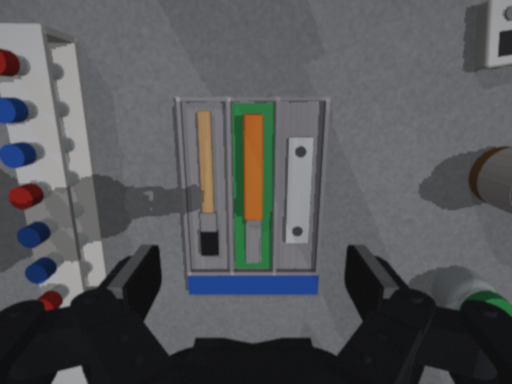

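apply_moves:
  motion:
    - [-4, -1, 0.2, 0, 8.5]
    - [-10, -3, 0.6, -0.04, 8.5]
    - [-16, -5, 1, -0.08, 8.5]
    - [-22, -5.5, 1.5, -0.12, 8.5]
    - [-28, -5.5, 2, -0.16, 8.5]
    - [-34, -5.5, 2.4, -0.2, 8.5]
    - [-40, -5.5, 2.8, -0.234, 8.5]
    - [-46, -5.5, 3.2, -0.234, 8.5]
    - [-51, -5.5, 3.6, -0.234, 8.5]
    - [-53.7, -5.5, 3.6, -0.234, 8.5]
    - [-53.7, -5.5, 3.6, -0.234, 8.5]
    - [-53.7, -5.5, 3.6, -0.234, 8.5]
    - [-53.7, -5.5, 3.6, -0.234, 8.5]

```text
clock: 14.72
eef_pos: [476.0, -331.3, 250.1]
tool_rot: [-1.571, -0.001, 1.802]
force: [0.1, 0.1, -0.2]
width: 85.0
```

Run:
```python
from h import *
st=ctrl.read_state(); p=ctrl.get_image("wrist"); print(st["qpos"].round(2),st["clock"],st["eef_pos"],st["tool_rot"],np.abs(st["qd"]).max())
save("w8",p["image"])
save("w8h",top(p,st,71,370,590,-430,-240,3)); save("w8b",top(p,st,23,370,590,-430,-240,3))
for q in ["lamp_handle","lamp","tipbox"]:
    print(q,[(x["location"],x["confidence"]) for x in ctrl.mark_of(p,q)[:2]])
```

```text
[ 0.55  0.51  0.02  1.7  -0.01  0.94  2.37] 14.725 [ 476.01639173 -331.29933436  250.0800527 ] [-1.57111132e+00 -8.17940315e-04  1.80245762e+00] 0.006458044514912387
lamp_handle [([479.1, -332.2, 59.1], 0.57)]
lamp [([479.8, -331.5, -3.0], 0.85)]
tipbox [([590.7, -475.9, 1.2], 0.64)]
```

View pics/w8.png

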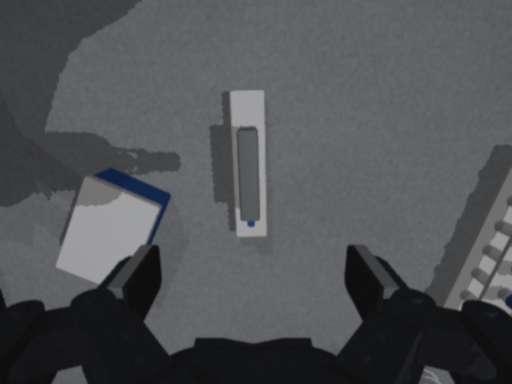

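View pics/w8h.png

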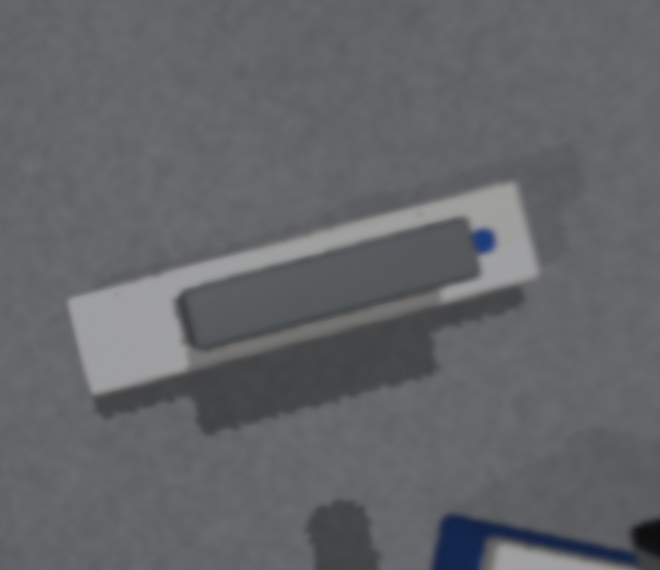

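View pics/w8b.png

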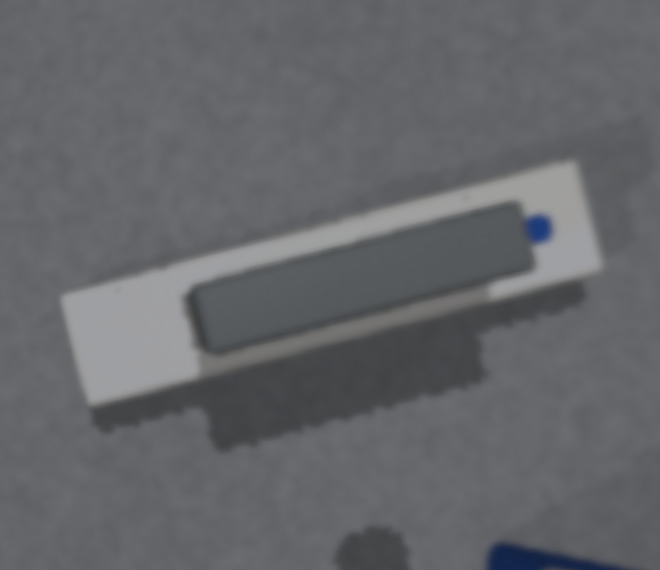

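apply_moves:
  motion:
    - [-0.4, 3, -0.38, -0.026, 5]
    - [-0.4, 8, -0.38, -0.026, 5]
    - [-0.4, 13, -0.38, -0.026, 5]
    - [-0.4, 17, -0.38, -0.026, 5]
    - [-0.4, 19.5, -0.38, -0.026, 5]
    - [-0.4, 20.8, -0.38, -0.026, 5]
    - [-0.4, 20.8, -0.38, -0.026, 5]
    - [-0.4, 20.8, -0.38, -0.026, 5]
    - [-0.4, 20.8, -0.38, -0.026, 3.5]

```text
clock: 16.05
eef_pos: [480.8, -336.6, 43.2]
tool_rot: [-1.572, 0.002, 1.826]
force: [0.8, 0.0, -0.0]
width: 35.4
```

Run:
```python
from h import *
st=ctrl.read_state(); p=ctrl.get_image("wrist"); print(st["width"],st["clock"],st["eef_pos"],st["tool_rot"],st["force"])
save("w9",p["image"])
```

```text
35.39498267794698 16.05 [ 480.78010217 -336.55941969   43.17260657] [-1.57218910e+00  1.52170762e-03  1.82597461e+00] [ 0.79632049  0.04515979 -0.01774159]
```

View pics/w9.png

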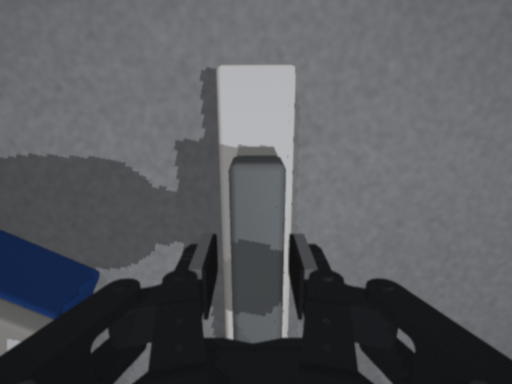

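apply_moves:
  motion:
    - [0.17, 0, 0, 0, 3.2]
    - [0.17, 0, 0, 0, 2.8]
    - [0.17, 0, 0, 0, 1.5]
    - [0.17, 0, 0, 0, 0.5]
    - [0.17, 0, 0, 0, 0.5]
    - [0.17, 0, 0, 0, 0.5]
    - [0.17, 0, 0, 0, 0.5]
    - [0.17, -0.3, 0, 0, 0.5]
    - [0.17, -1.5, 0, 0, 0.5]
    - [0.17, -4, 0, 0, 0.5]
    - [0.17, -6, 0, 0, 0.5]
    - [0.17, -6, 0, 0, 0.5]

```text
clock: 17.6
eef_pos: [480.6, -335.1, 103.6]
tool_rot: [-1.573, 0.002, 1.826]
force: [0.7, 0.5, -2.9]
width: 20.9
```

Run:
```python
from h import *
st=ctrl.read_state(); p=ctrl.get_image("wrist"); print(st["width"],st["clock"],st["eef_pos"],st["tool_rot"],st["force"],st["torque"])
save("w10",p["image"])
p=ctrl.get_image("side"); save("s10",cv2.resize(p["image"][80:220,200:400],None,fx=3,fy=3))
```

```text
20.880927136373177 17.6 [ 480.63120616 -335.07526397  103.63306636] [-1.57304831  0.00241551  1.82596534] [ 0.67150814  0.52093494 -2.88698201] [-0.05195531  0.00789356  0.00487934]
```

View pics/w10.png

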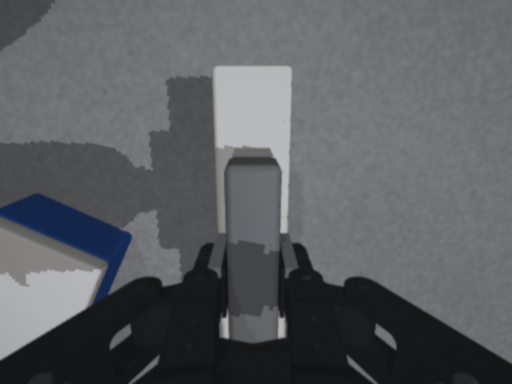

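View pics/s10.png

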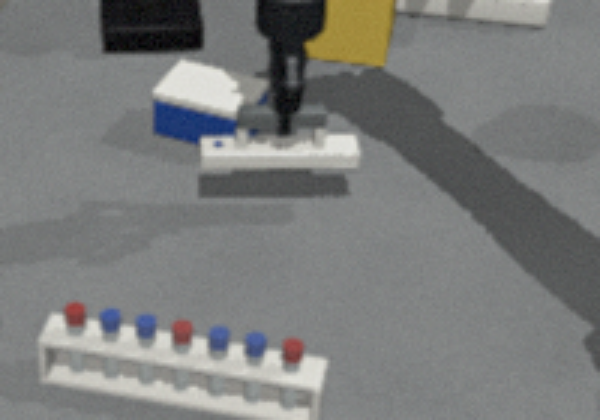

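```bash
cat >> h.py <<'E'
def lampcheck(st,p,name):
    # render in tool-aligned frame: shift so TCP at 0; along = -tool z, across = tool x
    yaw=st["tool_rot"][2]; c=np.array([np.cos(yaw),np.sin(yaw)]); zz=np.array([-np.sin(yaw),np.cos(yaw)])
    e=st["eef_pos"]; P=cam(p,st)
    for h in (23,71):
        z=e[2]-43+h
        # image cols: across (-50..50)*4 ; rows: tool z from +110 down to 0
        A=np.array([[c[0]/4,-zz[0]/4,e[0]-50*c[0]+110*zz[0]],[c[1]/4,-zz[1]/4,e[1]-50*c[1]+110*zz[1]],[0,0,z],[0,0,1]])
        im=cv2.warpPerspective(p["image"],P@A,(400,440),flags=cv2.INTER_LINEAR|cv2.WARP_INVERSE_MAP); save(f"{name}_{h}",im)
E
python3 - <<'E'
from h import *
st=ctrl.read_state(); p=ctrl.get_image("wrist"); lampcheck(st,p,"l10")
a=cv2.imread("pics/l10_23.png");b=cv2.imread("pics/l10_71.png"); cv2.imwrite("pics/l10.png",np.hstack([a,b])[:,:800])
E
```

```text
(no output)
```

View pics/l10.png

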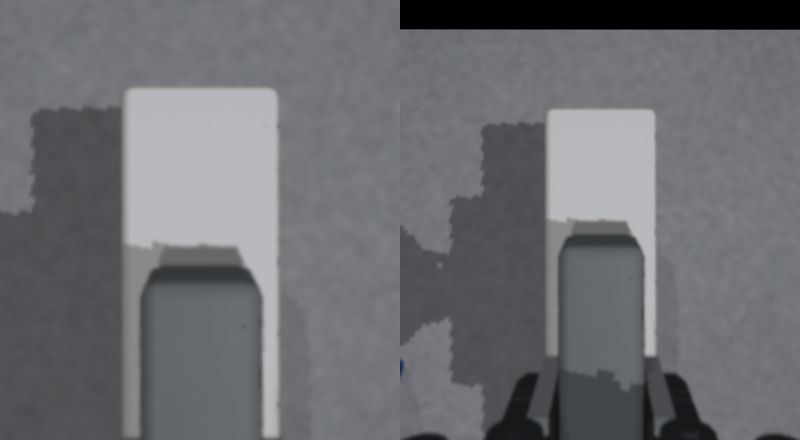

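apply_moves:
  motion:
    - [0, -3, 0, 0, 0.5]
    - [0, -6, 0, 0, 0.5]
    - [2, -8.6, -0.7, 0, 0.5]
    - [5, -8.6, -1.9, 0.02, 0.5]
    - [9, -8.6, -3.3, 0.05, 0.5]
    - [13, -8.6, -4.8, 0.08, 0.5]
    - [17, -8.6, -6.3, 0.1, 0.5]
    - [21, -8.6, -7.8, 0.12, 0.5]
    - [25, -8.6, -9.3, 0.14, 0.5]
    - [29, -8.6, -10.8, 0.17, 0.5]
    - [33, -8.6, -12.2, 0.2, 0.5]
    - [37, -8.6, -13.7, 0.22, 0.5]
    - [41, -8.6, -15.2, 0.24, 0.5]
    - [45, -8.6, -16.7, 0.26, 0.5]
    - [48.5, -8.6, -18, 0.26, 0.5]
    - [50.3, -8.6, -18.7, 0.26, 0.5]
    - [50.8, -7, -18.8, 0.26, 0.5]
    - [50.8, -5, -18.8, 0.26, 0.5]
    - [50.8, -4, -18.8, 0.26, 0.5]
    - [50.8, -4, -18.8, 0.26, 0.5]

```text
clock: 20.25
eef_pos: [532.7, 202.8, 140.8]
tool_rot: [-1.568, 0.002, 1.564]
force: [-0.8, -0.0, -0.8]
width: 20.8
```

apply_moves:
  motion:
    - [0, 0, 0, 0, 0.5]
    - [0, 0, 0, 0, 0.5]

```text
clock: 20.5
eef_pos: [533.9, 204.5, 142.7]
tool_rot: [-1.572, -0.001, 1.566]
force: [-0.2, -0.3, -2.5]
width: 21.3
```

Run:
```python
from h import *
st=ctrl.read_state(); p=ctrl.get_image("wrist"); print(st["width"],st["clock"],st["eef_pos"],st["tool_rot"],st["force"],np.abs(st["qd"]).max())
save("w11",p["image"]); lampcheck(st,p,"l11"); 
im=top(p,st,6,400,600,100,310,3.5); save("w11t",im)
p=ctrl.get_image("side"); save("s11",cv2.resize(p["image"][150:290,170:320],None,fx=4,fy=4))
p=ctrl.get_image("scene"); save("c11",cv2.resize(p["image"][110:240,220:370],None,fx=4,fy=4))
```

```text
21.30861275032454 20.5 [533.89230826 204.47914977 142.67730699] [-1.57208703e+00 -5.10256542e-04  1.56563890e+00] [-0.159229   -0.32301686 -2.54882372] 0.0019681990686576866
```

View pics/w11.png

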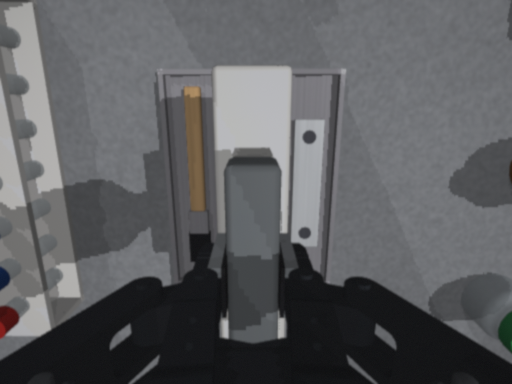

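View pics/s11.png

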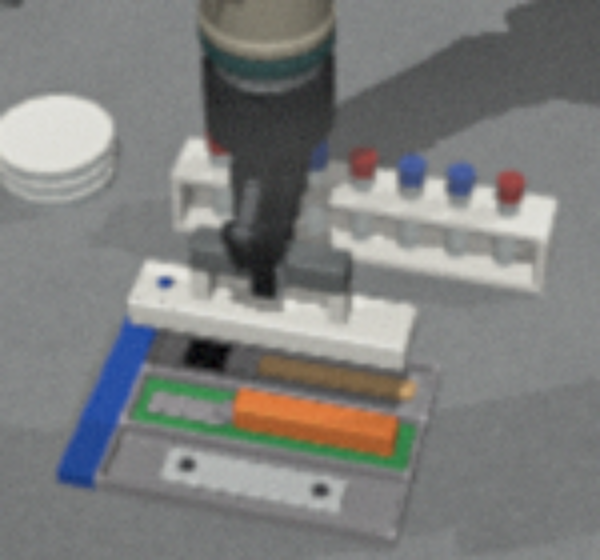

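View pics/c11.png

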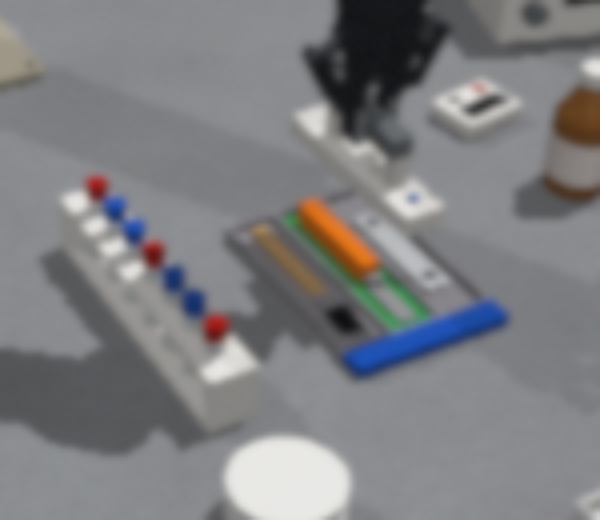

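View pics/l11_23.png

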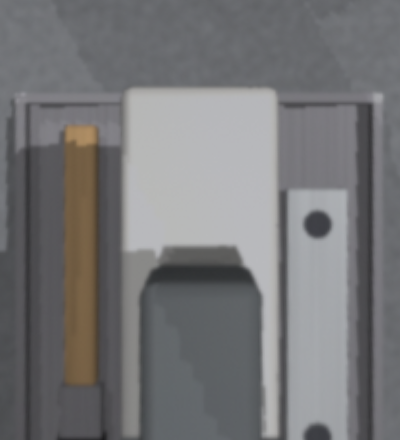

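apply_moves:
  motion:
    - [-0.05, 1, -0.1, 0, 0.5]
    - [-0.05, 2.5, -0.1, 0, 0.5]
    - [-0.05, 3.8, -0.1, 0, 0.5]
    - [-0.05, 4.7, -0.1, 0, 0.5]
    - [-0.05, 5.1, -0.1, 0, 0.5]
    - [-0.05, 5.1, -0.1, 0, 0.5]
    - [-0.05, 5.1, -0.1, 0, 0.5]
    - [-0.05, 5.1, -0.1, 0, 0.5]

```text
clock: 21.65
eef_pos: [534.6, 204.2, 91.4]
tool_rot: [-1.572, -0.0, 1.566]
force: [-0.3, 0.0, -1.7]
width: 21.0
```

Run:
```python
from h import *
def corners(st,off=-1.5,dz=43.2):
    yaw=st["tool_rot"][2]-np.pi/2; e=st["eef_pos"]; c=np.array([np.cos(yaw),np.sin(yaw),0]); n=np.array([-c[1],c[0],0])
    b=e-np.array([0,0,dz])-off*c
    return np.array([b+sx*90*c+sy*20*n+[0,0,h] for h in (0,23) for sx,sy in((-1,-1),(1,-1),(1,1),(-1,1))])
st=ctrl.read_state(); p=ctrl.get_image("wrist"); print(st["width"],st["clock"],st["eef_pos"],st["tool_rot"],st["force"],np.abs(st["qd"]).max())
save("w12",p["image"])
C=corners(st); print(C.round(1))
for n,(r0,r1,c0,c1) in dict(side=(150,290,170,320),scene=(110,240,220,370)).items():
    p=ctrl.get_image(n); 
    big=cv2.resize(p["image"][r0:r1,c0:c1],None,fx=4,fy=4)
    u=((proj(cam(p),C)-[c0,r0]+.5)*4).astype(int)
    for k in (0,4): cv2.polylines(big,[u[k:k+4].reshape(-1,1,2)],True,(255,0,0),1)
    save(n[:2]+"12",big)
    for q in ["lamp","lamp_handle","spatula_handle","spatula_tip","liner","brush","bracket"]:
        print(n,q,[(x["location"],x["confidence"]) for x in ctrl.mark_of(p,q)[:1]])
```

```text
21.01637802144982 21.65 [534.63110752 204.17416469  91.42614373] [-1.57157504e+00 -3.66010792e-04  1.56601130e+00] [-0.3246767   0.03855622 -1.74855794] 0.002728935239689528
[[446.  184.6  48.2]
 [626.  183.7  48.2]
 [626.2 223.7  48.2]
 [446.2 224.6  48.2]
 [446.  184.6  71.2]
 [626.  183.7  71.2]
 [626.2 223.7  71.2]
 [446.2 224.6  71.2]]
side lamp [([534.2, 206.0, 49.9], 0.84)]
side lamp_handle [([536.8, 204.6, 110.1], 0.57)]
side spatula_handle [([508.4, 204.7, 13.9], 0.57)]
side spatula_tip [([624.6, 204.2, 11.5], 0.83)]
side liner [([536.9, 204.2, 5.0], 0.67)]
side brush []
side bracket [([539.1, 257.5, 5.4], 0.61)]
scene lamp [([537.6, 203.3, 48.5], 0.6)]
scene lamp_handle [([535.0, 206.3, 107.9], 0.63)]
scene spatula_handle [([507.9, 206.0, 18.9], 0.62)]
scene spatula_tip [([623.7, 203.2, 6.3], 0.62)]
scene liner [([536.2, 205.8, 2.4], 0.61)]
scene brush [([532.3, 153.2, 4.0], 0.58)]
scene bracket [([536.4, 252.2, 6.8], 0.4)]
```

View pics/w12.png

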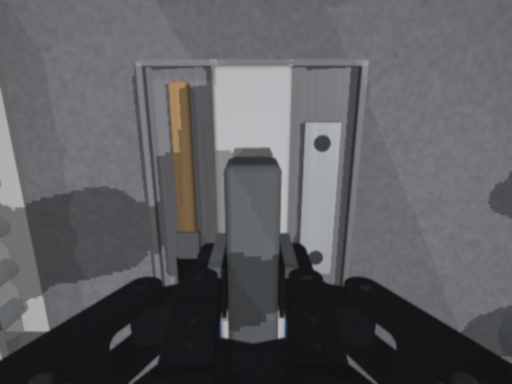

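View pics/si12.png

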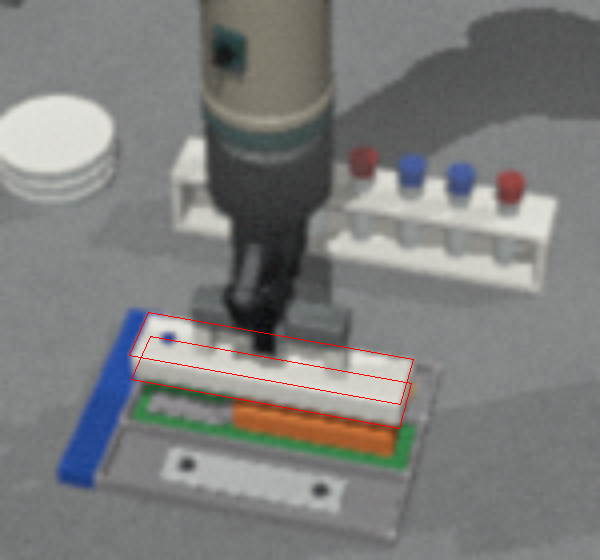

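View pics/sc12.png

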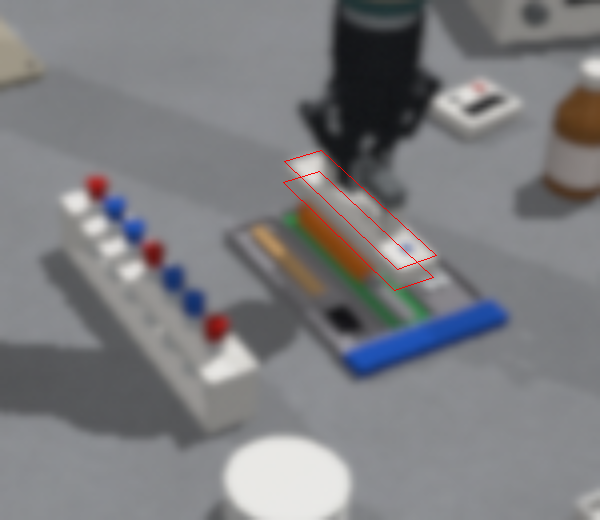

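Run:
```python
from cell import ctrl
print(ctrl.finish_job()); s=ctrl.read_state(); print(s["clock"],s["eef_pos"],s["width"])
```

```text
the job is handed in; nothing more can be done
None
the job is handed in; nothing more can be done
```

The job is handed in at about 22 s of the 61 s allowed. The spatula is in the tray, and the lamp is being held above it.

- **Spatula:** it lies flat on the green liner, blade towards the blue end, and has been let go. The wrist picture after release put its handle centre at about (506, 204) mm. The liner's centre line is at y ≈ 204, and the blade tip is about 8 mm short of the liner's blue-end edge.
- **Lamp:** I gripped it by its handle and lifted it across the rack. By calculation its underside cleared the highest tubes by about 60 mm; I took no picture at the moment of crossing. It is now held still, level and face down, with its underside at about 48 mm, which is 20 mm above the spatula's handle. Its centre is at about (536, 204) mm, in line with the compartment to within a few mrad.
- **Last checks:**
  - The lamp outline calculated from the arm's pose matched the side and scene pictures to about 2 mm.
  - The networks' positions for the lamp, spatula and liner agreed within their stated 4 mm, apart from some heights that were 3–6 mm off.
  - The side view missed the brush, but the scene view found it. Brush and bracket still lie in their compartments, with no shift beyond that error.
  - The force reading showed only the lamp's weight.

No check failed.

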